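Close the balance's draught shield and tare it

ROBOT

A 6-joint arm with a two-finger parallel gripper is mounted at the origin on the work surface. World frame = base frame: x ahead of the robot, y to its left, z up, the work surface at z = 0. Lengths are in m, angles in degrees, forces in N, time in s.
With the tool pointing down it reaches from about 0.425 to 0.925 m from the base axis. Payload 12.5 kg.
Tool frame: the origin (TCP) lies midway between the tips of the shut fingers; the grasp point (between the pads) lies 19 mm behind it; z points along the fingers, y is the direction in which the jaws open and shut (so a half turn about z gives the same grasp; the last joint's range is limited). The gripper opens to 85 mm and grips with 20 to 120 N. Pads are 22 mm wide; open, the fingers measure 114 mm over their backs; the gripper's body (76 mm by 85 mm) begins 54 mm behind the grasp point. The pads swing forward as they close: fully open they stand 13 mm farther back than shut.
Start: joints at [-71.597, 28.126, 89.318, -0, 62.55, -6.05], TCP at [0.259, -0.569, 0.231] pointing down, gripper open.
Joint ranges: [-177.58, 177.58], [-47.91, 125.51], [2.72, 160], [-65.01, 245.01], [3.68, 167.84], [-153.87, 153.87]. Speed limits (degrees/s): [127.2, 127.2, 159.86, 180, 180, 180].

INTERFACE

Orientations are given as [roll, pitch, yaw] about the fixed x, y, z axes, in that order (R = Rz(yaw) Ry(pitch) Rx(roll)).
In Python, from plant import get_state, capture, ctrl, models gives the robot as it stands.
- The arm moves only by the tool jog_arm, never from a script. Its argument "targets" is a list of rows, each a list of 2 entries, a list of its own where there are three numbers: the shift along the tool's x, y, z in m, then the turn, a rotation vector about the tool's x, y, z in degrees. A call has 1 to 10 rows; each row is the pose to reach, as a shift and turn from the pose commanded when the call began, along the tool's axes at that moment; what a row does not reach only later rows make up. A row lasts 1/10 s, in which the tool goes at most 50 mm and 8.59 degrees, less where a joint would pass 70% of its speed; a pose out of reach is approached as far as the arm can. A call with a gripper value outside its range is refused whole. "hand" is the finger opening in m, from 0 to 0.0854, set as the call begins (left out, the last holds). The fingers move at their own pace and stop on an object; the grip force is fixed at half the most. Time passes only in rows, so rows that repeat a pose let the fingers close. It gives the time, the measured TCP pose, the force and the opening at its end, in the units of the state.
- get_state(): the state, without advancing time (a new reading comes with each control period).
- capture(name): name is "scene" or "top" or "wrist"; returns a dict with "img" (384x512x3 uint8, red, green, blue), "range_z" (384x512 float32, m along the optical axis (not along the pixel's ray), 0 where there is no reading), "vertical_fov" (degrees; the focal length in pixels is half the picture's height over the tangent of half this angle, whatever the lens; pixels are square), "cx", "cy" (the principal point, pixels), "xyz" and "orientation" of the camera in the world. Camera axes: x right, y up, looking along -z (the intrinsics and any distortion apply to the point x, -y, -z); pixel columns grow to the right and rows downward; lengths in m; the calibration is good to about 2 mm. A picture is of the moment at which its call begins.
- ctrl.hand_in(): hands the job in, once; it reports no verdict.
Trained networks look in a picture, given as the dict that the camera call returned (one of the last four; its "shot" number tells which), for a name from the list of things; names that differ only in an ending like _2 or _b are one class to them, and where a whole thing is asked for, a point or a joint stands for the part that bears it (a point fixed in the world has none). Each returns a list of dicts, best first, with "confidence" (0 to 1); they miss things now and then, are a little off and sometimes report something else, mostly with a low value. They report only what shows in the picture. A call takes as long as a camera call.
- models.search_frame(picture, target): "point" ([x, y, z] in m, in world coordinates, good to about 4 mm: the middle of the surface that is visible of it).
- models.trace(picture, target): "region" (384x512 bool, what is visible of it).
- models.spot_point(picture, target): "point" ([x, y, z] in m, in world coordinates, good to about 4 mm: a listed point, or the origin of a listed thing).
The state is a dict: "t": time; "q": joint angles; "joint_velocities": joint speeds; "effort": joint torques, N m; "tcp_pos": TCP position; "ee_rot": TCP orientation; "contact_force": force on the tool from outside, world axes, zero at the start; "torque": the same for the moment, N m; "width": opening from 0.0 (shut) to 1.0 (fully open).
Only numpy, scipy, OpenCV 4.12 (cv2) and the standard library are available. Lean on these libraries where they do the work, as an engineer would, in place of code of your own. Each camera call takes 0.05 s, during which the arm holds its last target. There are 200 camera calls.

TASK

Get the balance ready for weighing: with the fingertips, gently push the sliding lid of its draught shield fully shut, without slamming it, and then, with the lid shut, press the green tare key right down and let it come up again. Do not press the red key, do not disturb the little steel dish on the pan, and leave the other things on the bench where they are; nothing is to be picked up.

Things in the scene. Friction and masses are not known exactly. Their poses are not given: they have to be found in the camera images.
- balance: white laboratory balance, fixed, 320 long (x) x 200 wide (y), deck 65 high. Origin: centre of its underside; x points from the front (keys) to the rear, z up. On the rear half of the deck a clear draught shield, x 0 to 150, y -80 to 80, rim 140 above the bench, round a steel pan; the sliding lid covers its top. In front of the shield a flat display and the keys, none higher than 79 above the bench
- lid (a joint): how far the lid is open, m: 0 = shut against its stop, flush with the shield's front; 0.105 = wide open. Blue-tinted clear panel 150 x 160 x 6 mm with blue frame, top 146.5 mm above the bench. Slides level along the balance's x: opens to the rear (+x), is pushed shut to the front (-x). Slides stiffly (1.5 N plus 4 N per m/s), stays where it is left
- catch_face (a point): middle of the upright rear face of the blue catch on the lid: a fingertip pushes this face to shut the lid. Face 90 mm wide (y), rising 22 mm from the lid's top; this point is 11 mm above the lid's top. The catch is a wedge sloping down over 30 mm to the front; behind the face the lid is bare for 115 mm. Moves with the lid; when shut, 35 mm behind the shield's front. Axes as the balance
- tare_top (a point): centre of the top of the green tare key, a round key of 30 mm diameter standing 9 mm proud of the deck's keypad (about 79 mm above the bench), 90 mm in front of the shield and 55 mm to the left or right of the balance's middle line
- tare_key (a joint): travel of the green tare key, m: 0 = up, 0.005 = right down; spring return, goes down vertically, moves at 1.5 N, right down at 4 N
- power_top (a point): centre of the top of the red power key, same size and on the other side of the middle line, 110 mm from the green one; must not be pressed. Red and green may be either way round
- power_key (a joint): travel of the red power key, m: 0 = up, 0.005 = right down
- dish_center (a point): centre (half-way up) of the loose steel weighing dish on the pan inside the shield, 60 mm across, 22 mm high, its rim 43 mm below the shield's rim
- vial: loose amber vial with blue cap, 28 mm across, 60 mm high, beside the balance; origin at the centre of its underside
- spatula: loose thin steel lab spatula lying flat on the bench along the other side of the balance, 170 mm long along its x; origin under its middle
- beaker: loose glass beaker, 70 mm across, 95 mm high, on the bench; origin at the centre of its underside
- jar: loose white reagent jar with black cap, 74 mm across, 120 mm high, on the bench; origin at the centre of its underside
- rack: loose blue rack of white-capped tubes, 200 mm (its x) x 90 mm, 87 mm high, on the bench; origin at the centre of its underside
- tweezers: loose steel tweezers lying flat, 125 mm long (its x), 7 mm high; origin under the middle
- marker: loose white and blue marker pen lying flat, 110 mm long (its x), 14 mm thick; origin under its middle

How it is judged (in metres and radians):
On the way, in this order (a step that is already met when the one before it is completed fails the run):
1. the lid is pushed fully shut (within 3 mm) (value of joint lid below 0.003 m), for 0.2 s.
2. with the lid shut, the green tare key is pressed down (at least 3.5 mm of its 5 mm) (value of joint tare_key above 0.0035 m and value of joint lid below 0.004 m), for 0.05 s.
At the end, for the whole second after the job is handed in: the lid is shut to within 4 mm, both keys are up again (within 1 mm), the dish lies within 10 mm and the other loose things within 20 mm of where they were (value of joint lid below 0.004 m and value of joint each of tare_key, power_key below 0.001 m and distance of dish_center from where it was at the start of the episode below 0.01 m and distance of each of vial, spatula, beaker, jar, rack, tweezers, marker from where it was at the start of the episode below 0.02 m); the robot touches nothing.
It fails at once if the lid is slammed (moves shut faster than 0.4 m/s) (velocity of joint lid below -0.4 m/s).
It fails at once if the green key is pressed while the lid is still open (over 4 mm) (value of joint tare_key above 0.0035 m and value of joint lid above 0.004 m).
It fails at once if the red key is pressed (over 2 mm) (value of joint power_key above 0.002 m).
It fails at once if the dish is shifted (over 10 mm), lifted or tipped (distance of dish_center from where it was at the start of the episode above 0.01 m or angle between dish_center's own z axis and vertical above 0.3 rad).
It fails at once if another thing on the bench is shifted by more than 20 mm, lifted or knocked over (distance of any of vial, spatula, beaker, jar, rack, tweezers, marker from where it was at the start of the episode above 0.02 m or angle between any of vial, spatula, beaker, jar, rack, tweezers, marker's own z axis and vertical above 0.3 rad).
It also fails if it takes over 42 s, if anything falls off the work surface, if the arm or the gripper's body presses on something with over 40 N, if the wrist force passes 120 N, or if a joint passes its speed limit or range.

## Working session

There is one attempt and no reset: what is moved stays moved. The work goes in short steps, Python scripts to look and compute and a tool call to move; the robot and the scene stay as the last step left them, time stands still between calls to the robot, and variables do not carry over. Pictures are saved under pics/ and viewed, about 8 in all and at most 12, crops included, and the job is handed in when it is done.

Besides the shell and the picture viewer there is one more tool, called after ">>>" by a JSON object that holds its "name" and its "arguments", one argument or row to a line. jog_arm: Moves the arm, as the interface text tells. Its arguments: {"type":"object","properties":{"targets":{"type":"array","items":{"type":"array"}},"hand":{"type":"number"}},"required":["targets"]}

```bash
mkdir -p pics
cat > h.py <<'E'
import numpy as np,cv2
from plant import get_state,capture,ctrl,models
def px2w(p,uv):
    f=192/np.tan(np.radians(p["vertical_fov"])/2)
    return f
E
python3 - <<'E'
from h import *
s=get_state(); print({k:np.round(s[k],3) for k in ("t","tcp_pos","ee_rot","contact_force","width")})
ims=[]
for c in("scene","top"):
    p=capture(c); ims.append(p["img"]); print(c,p["xyz"],p["orientation"],p["vertical_fov"])
    for n in("catch_face","tare_top","power_top","dish_center","balance","vial","jar","beaker","rack"):
        for r in models.spot_point(p,n)[:2]: print(n,np.round(r["point"],3),round(r["confidence"],2))
cv2.imwrite("pics/a.png",cv2.cvtColor(ims[0],cv2.COLOR_RGB2BGR));cv2.imwrite("pics/b.png",cv2.cvtColor(ims[1],cv2.COLOR_RGB2BGR))
E
```

```text
{'t': np.float64(0.0), 'tcp_pos': array([ 0.259, -0.569,  0.231]), 'ee_rot': array([-1.79934e+02, -9.00000e-03,  2.44540e+01]), 'contact_force': array([-0.565,  0.048,  0.202]), 'width': np.float64(0.996)}
scene [ 0.90047632 -0.80120803  1.41867911] [34.50168802  0.62377524 25.89984796] 45.16669030570012
catch_face [ 0.641 -0.069  0.158] 0.75
tare_top [ 0.447 -0.149  0.079] 0.56
power_top [ 0.437 -0.034  0.082] 0.42
dish_center [ 0.605 -0.076  0.086] 0.4
balance [ 0.534 -0.08   0.003] 0.56
vial [ 0.498  0.086 -0.002] 0.64
vial [ 0.475 -0.261  0.005] 0.2
jar [0.394 0.483 0.003] 0.58
beaker [ 0.682  0.456 -0.001] 0.62
rack [ 0.447 -0.524  0.001] 0.87
top [0.29298884 0.01038895 1.41440963] [ 8.03768901e+00  4.15894258e-02 -9.00915346e+01] 50.075717294923315
catch_face [0.312 0.321 0.001] 0.72
catch_face [ 0.642 -0.072  0.153] 0.6
tare_top [ 0.447 -0.149  0.078] 0.53
power_top [ 0.437 -0.036  0.08 ] 0.56
balance [ 0.531 -0.081 -0.002] 0.88
vial [ 0.477 -0.258 -0.006] 0.74
vial [ 0.495  0.089 -0.002] 0.59
jar [ 0.396  0.486 -0.002] 0.57
beaker [ 0.682  0.459 -0.004] 0.93
rack [ 0.447 -0.522 -0.   ] 0.65
```

View pics/a.png

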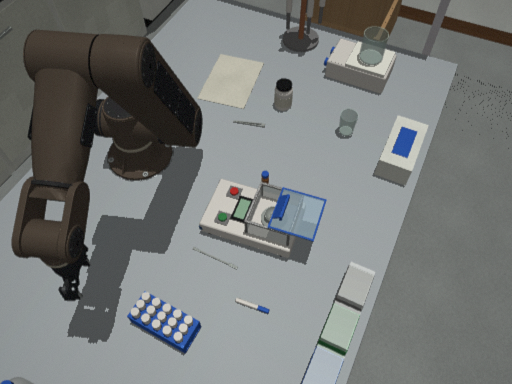

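View pics/b.png

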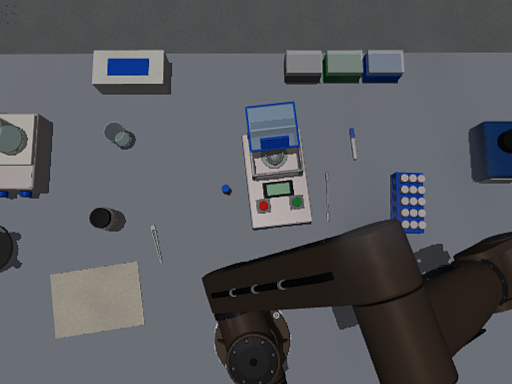

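Balance is at about (0.532, -0.081) with yaw ≈5°. The green key is on the right (-y) side, scene pixel (222,216), and the lid is ~75 mm open. I'm moving above and behind the lid with the fingers shut.

>>> {"name": "jog_arm", "arguments": {
  "targets": [
    [[0.02,-0.01,-0.005],[0,0,2]],
    [[0.06,-0.03,-0.01],[0,0,4]],
    [[0.1,-0.045,-0.015],[0,0,6]],
    [[0.14,-0.063,-0.02],[0,0,8]],
    [[0.18,-0.08,-0.025],[0,0,10]],
    [[0.22,-0.1,-0.03],[0,0,12]],
    [[0.26,-0.118,-0.03],[0,0,14]],
    [[0.3,-0.136,-0.03],[0,0,16]],
    [[0.33,-0.15,-0.03],[0,0,18]],
    [[0.35,-0.158,-0.03],[0,0,19.5]]
  ],
  "hand": 0
}}

```text
t: 2.0
tcp_pos: [0.5132, -0.2782, 0.2614]
ee_rot: [180.0, -0.0, 5.0]
contact_force: [0.4, -0.5, -0.3]
width: 0.001
```

>>> {"name": "jog_arm", "arguments": {
  "targets": [
    [[0.015,-0.014,0],[0,0,0]],
    [[0.045,-0.042,0],[0,0,0]],
    [[0.075,-0.07,0],[0,0,0]],
    [[0.105,-0.098,0],[0,0,0]],
    [[0.135,-0.126,0],[0,0,0]],
    [[0.165,-0.154,0],[0,0,0]],
    [[0.19,-0.178,0],[0,0,0]],
    [[0.205,-0.192,0],[0,0,0]],
    [[0.215,-0.2,0],[0,0,0]],
    [[0.215,-0.2,0],[0,0,0]]
  ]
}}

```text
t: 3.0
tcp_pos: [0.7094, -0.0615, 0.2608]
ee_rot: [-180.0, 0.0, 5.0]
contact_force: [-1.0, 0.6, -0.5]
width: 0.001
```

Run:
```python
from h import *
s=get_state(); print({k:np.round(s[k],3) for k in ("t","tcp_pos","ee_rot","contact_force","width","q")})
ims=[]
for c in("wrist","scene"):
    p=capture(c); ims.append(p["img"]); print(c,p["xyz"],p["orientation"],p["vertical_fov"])
    for n in("catch_face","tare_top","power_top","dish_center","balance"):
        for r in models.spot_point(p,n)[:2]: print(n,np.round(r["point"],3),round(r["confidence"],2))
cv2.imwrite("pics/c.png",cv2.cvtColor(np.hstack([ims[0],ims[1]]),cv2.COLOR_RGB2BGR)[:,:800])
```

```text
{'t': np.float64(3.0), 'tcp_pos': array([ 0.709, -0.062,  0.261]), 'ee_rot': array([-1.79997e+02,  1.70000e-02,  5.03000e+00]), 'contact_force': array([-0.973,  0.556, -0.538]), 'width': np.float64(0.001), 'q': array([-1.0268e+01,  3.4271e+01,  7.3363e+01, -2.0000e-03,  7.2384e+01,
        7.4703e+01])}
wrist [ 0.78283226 -0.05390724  0.4033803 ] [-1.70410495e+01  4.35110937e-02 -8.49929509e+01] 59.99695579393019
tare_top [ 0.497  0.087 -0.001] 0.69
scene [ 0.90047632 -0.80120803  1.41867911] [34.50168802  0.62377524 25.89984796] 45.16669030570012
catch_face [ 0.638 -0.068  0.158] 0.57
tare_top [ 0.443 -0.148  0.075] 0.4
power_top [ 0.437 -0.036  0.08 ] 0.55
dish_center [ 0.604 -0.074  0.089] 0.59
balance [ 0.53  -0.08   0.001] 0.82
balance [ 0.684  0.46  -0.001] 0.51
```

View pics/c.png

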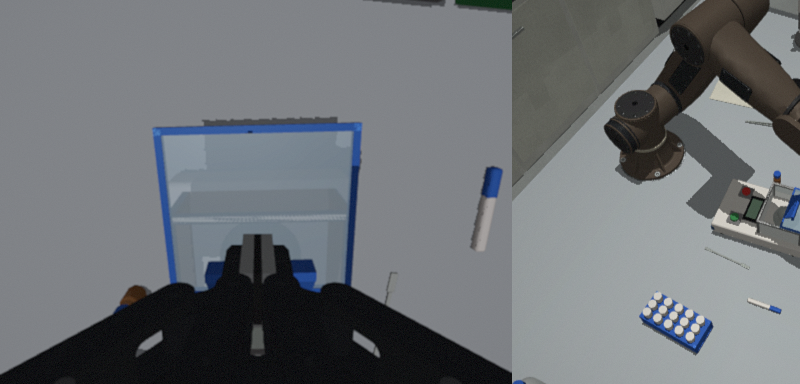

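The wrist view shows the lid square to the tool. The catch (cols 205–315, row ~270) is centred on the fingers (col 258), about 69 mm ahead of the TCP. I'll descend to z≈0.154, then approach.

>>> {"name": "jog_arm", "arguments": {
  "targets": [
    [[0,0,0.01],[0,0,0]],
    [[0,0,0.03],[0,0,0]],
    [[0,0,0.05],[0,0,0]],
    [[0,0,0.07],[0,0,0]],
    [[0,0,0.085],[0,0,0]],
    [[0,0,0.095],[0,0,0]],
    [[0,0,0.102],[0,0,0]],
    [[0,0,0.106],[0,0,0]],
    [[0,0,0.106],[0,0,0]]
  ]
}}

```text
t: 4.5
tcp_pos: [0.7089, -0.0624, 0.1552]
ee_rot: [180.0, 0.0, 5.0]
contact_force: [0.1, -0.1, 0.0]
width: -0.004
```

>>> {"name": "jog_arm", "arguments": {
  "targets": [
    [[-0.005,0,0],[0,0,0]],
    [[-0.013,0,0],[0,0,0]],
    [[-0.021,0,0],[0,0,0]],
    [[-0.029,0,0],[0,0,0]],
    [[-0.037,0,0],[0,0,0]],
    [[-0.045,0,0],[0,0,0]],
    [[-0.051,0,0],[0,0,0]],
    [[-0.057,0,0],[0,0,0]],
    [[-0.063,0,0],[0,0,0]],
    [[-0.069,0,0],[0,0,0]]
  ]
}}

```text
t: 5.5
tcp_pos: [0.64, -0.0686, 0.1554]
ee_rot: [180.0, -0.0, 5.0]
contact_force: [1.3, -0.6, 0.0]
width: 0.004
```

>>> {"name": "jog_arm", "arguments": {
  "targets": [
    [[-0.006,0,0],[0,0,0]],
    [[-0.012,0,0],[0,0,0]],
    [[-0.018,0,0],[0,0,0]],
    [[-0.024,0,0],[0,0,0]],
    [[-0.03,0,0],[0,0,0]],
    [[-0.035,0,0],[0,0,0]],
    [[-0.04,0,0],[0,0,0]],
    [[-0.044,0,0],[0,0,0]],
    [[-0.047,0,0],[0,0,0]],
    [[-0.05,0,0],[0,0,0]]
  ]
}}

```text
t: 6.5
tcp_pos: [0.5901, -0.0727, 0.1553]
ee_rot: [180.0, -0.0, 5.0]
contact_force: [1.8, -1.1, 0.3]
width: 0.001
```

Run:
```python
from h import *
s=get_state(); print({k:np.round(s[k],3) for k in ("t","tcp_pos","ee_rot","contact_force")})
p=capture("scene"); i=cv2.cvtColor(p["img"],cv2.COLOR_RGB2BGR)
for n in("catch_face","tare_top","power_top","dish_center"):
    for r in models.spot_point(p,n)[:1]: print(n,np.round(r["point"],3),round(r["confidence"],2))
cv2.imwrite("pics/d.png",cv2.resize(i[140:280,180:360],None,fx=4,fy=4,interpolation=3))
```

```text
{'t': np.float64(6.5), 'tcp_pos': array([ 0.59 , -0.073,  0.155]), 'ee_rot': array([ 1.79996e+02, -2.00000e-03,  4.95300e+00]), 'contact_force': array([ 1.809, -1.107,  0.309])}
catch_face [ 0.58  -0.078  0.16 ] 0.7
tare_top [ 0.444 -0.15   0.078] 0.56
power_top [ 0.434 -0.037  0.08 ] 0.49
```

View pics/d.png

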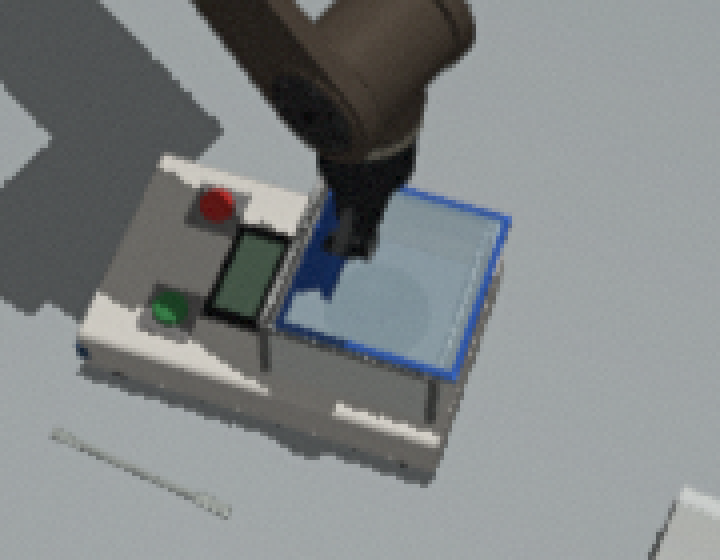

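The picture shows the fingers on the catch (340,240), with the lid about 12 mm short of the shield's front (gap from col 265 to 280). I'll push slowly to the stop and watch the force.

>>> {"name": "jog_arm", "arguments": {
  "targets": [
    [[-0.002,0,0],[0,0,0]],
    [[-0.004,0,0],[0,0,0]],
    [[-0.006,0,0],[0,0,0]],
    [[-0.008,0,0],[0,0,0]],
    [[-0.009,0,0],[0,0,0]],
    [[-0.01,0,0],[0,0,0]]
  ]
}}

```text
t: 7.35
tcp_pos: [0.5803, -0.0736, 0.1553]
ee_rot: [180.0, -0.0, 5.0]
contact_force: [1.1, -0.9, -0.8]
width: 0.004
```

>>> {"name": "jog_arm", "arguments": {
  "targets": [
    [[-0.001,0,0],[0,0,0]],
    [[-0.002,0,0],[0,0,0]]
  ]
}}

```text
t: 7.55
tcp_pos: [0.5783, -0.0738, 0.1553]
ee_rot: [180.0, -0.0, 5.0]
contact_force: [2.2, -0.4, -1.1]
width: 0.001
```

>>> {"name": "jog_arm", "arguments": {
  "targets": [
    [[-0.001,0,0],[0,0,0]],
    [[-0.002,0,0],[0,0,0]]
  ]
}}

```text
t: 7.75
tcp_pos: [0.5765, -0.074, 0.1554]
ee_rot: [180.0, -0.0, 4.9]
contact_force: [7.2, -1.0, -2.2]
width: -0.004
```

>>> {"name": "jog_arm", "arguments": {
  "targets": [
    [[-0.001,0,0],[0,0,0]],
    [[-0.002,0,0],[0,0,0]]
  ]
}}

```text
t: 7.95
tcp_pos: [0.5764, -0.074, 0.1555]
ee_rot: [180.0, -0.3, 4.9]
contact_force: [16.9, 3.3, -9.2]
width: -0.001
```

The lid is at its stop, with the force rising to 17 N. I'll hold briefly, back off and go up.

>>> {"name": "jog_arm", "arguments": {
  "targets": [
    [[0,0,0],[0,0,0]],
    [[0.001,0,0],[0,0,0]],
    [[0.001,0,0],[0,0,0]],
    [[0.006,0,0],[0,0,0]],
    [[0.015,0,0],[0,0,0]],
    [[0.02,0,0],[0,0,0]],
    [[0.02,0,-0.01],[0,0,0]],
    [[0.02,0,-0.03],[0,0,0]],
    [[0.02,0,-0.055],[0,0,0]],
    [[0.02,0,-0.075],[0,0,0]]
  ]
}}

```text
t: 8.95
tcp_pos: [0.5943, -0.0723, 0.2322]
ee_rot: [180.0, -0.0, 5.0]
contact_force: [-0.4, 0.0, -1.0]
width: 0.0
```

Run:
```python
from h import *
s=get_state(); print({k:np.round(s[k],3) for k in ("t","tcp_pos","ee_rot","contact_force")})
for c in ("scene","top"):
  p=capture(c); i=cv2.cvtColor(p["img"],cv2.COLOR_RGB2BGR)
  for n in("catch_face","tare_top","power_top","balance","dish_center"):
    for r in models.spot_point(p,n)[:1]: print(n,np.round(r["point"],3),round(r["confidence"],2))
  if c=="scene": cv2.imwrite("pics/e.png",cv2.resize(i[140:280,180:360],None,fx=4,fy=4,interpolation=3))
```

```text
{'t': np.float64(8.95), 'tcp_pos': array([ 0.594, -0.072,  0.232]), 'ee_rot': array([ 1.79982e+02, -3.50000e-02,  4.95600e+00]), 'contact_force': array([-0.362,  0.003, -0.997])}
catch_face [ 0.564 -0.08   0.158] 0.6
tare_top [ 0.447 -0.149  0.078] 0.61
power_top [ 0.435 -0.038  0.081] 0.49
balance [ 0.531 -0.083  0.001] 0.69
balance [ 0.446 -0.522  0.001] 0.2
```

View pics/e.png

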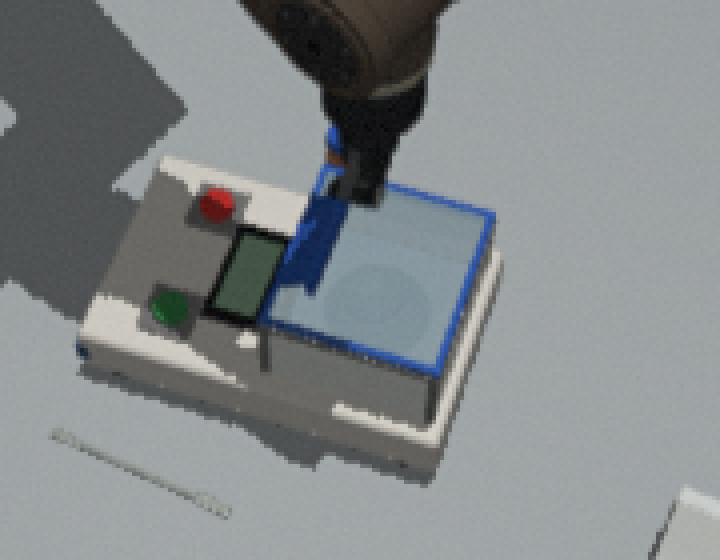

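The lid is shut: its front edge is flush with the shield (col ~262), and the gap is gone. The green key is at ~(0.446,-0.147). I'll move over it and check from close up.

>>> {"name": "jog_arm", "arguments": {
  "targets": [
    [[-0.01,0.004,0],[0,0,0]],
    [[-0.035,0.014,0],[0,0,0]],
    [[-0.065,0.026,0],[0,0,0]],
    [[-0.095,0.038,0],[0,0,0]],
    [[-0.12,0.048,0],[0,0,0]],
    [[-0.14,0.056,0],[0,0,0]],
    [[-0.15,0.061,0.01],[0,0,0]],
    [[-0.154,0.062,0.03],[0,0,0]],
    [[-0.154,0.062,0.05],[0,0,0]],
    [[-0.154,0.062,0.06],[0,0,0]]
  ]
}}

```text
t: 10.55
tcp_pos: [0.4451, -0.1474, 0.1692]
ee_rot: [-180.0, 0.1, 4.9]
contact_force: [-0.4, 0.4, -0.0]
width: 0.002
```

Run:
```python
from h import *
s=get_state(); print({k:np.round(s[k],3) for k in ("t","tcp_pos","ee_rot","contact_force","q")})
I=[]
for c in ("wrist","scene"):
  p=capture(c); i=cv2.cvtColor(p["img"],cv2.COLOR_RGB2BGR)
  for n in("catch_face","tare_top","power_top"):
    for r in models.spot_point(p,n)[:1]: print(c,n,np.round(r["point"],3),round(r["confidence"],2))
  I.append(i)
a=cv2.resize(I[0],(400,300));b=cv2.resize(I[1][150:260,180:326],(400,301))[:300]
cv2.imwrite("pics/f.png",np.hstack([a,b]))
```

```text
{'t': np.float64(10.55), 'tcp_pos': array([ 0.445, -0.147,  0.169]), 'ee_rot': array([-1.79964e+02,  7.00000e-02,  4.92500e+00]), 'contact_force': array([-0.383,  0.389, -0.021]), 'q': array([-2.63960e+01,  2.04970e+01,  1.14682e+02, -8.00000e-03,
        4.48990e+01,  5.86850e+01])}
wrist tare_top [ 0.449 -0.149  0.08 ] 0.68
wrist power_top [ 0.431 -0.037  0.078] 0.84
scene catch_face [ 0.562 -0.079  0.158] 0.77
scene tare_top [ 0.446 -0.151  0.078] 0.53
scene power_top [ 0.435 -0.034  0.078] 0.5
```

View pics/f.png

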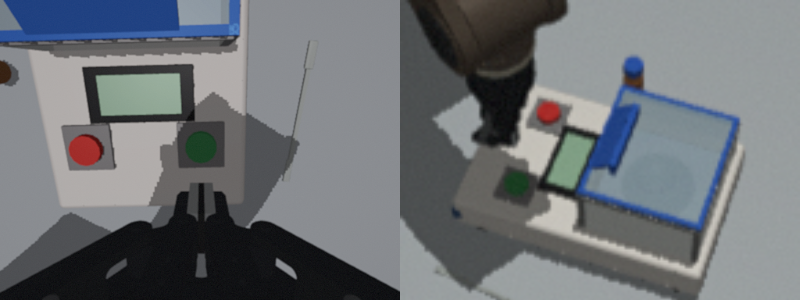

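The fingers line up with the green key (col 201 in the wrist view), and both views give (0.447,-0.149). I'll descend to just above it.

>>> {"name": "jog_arm", "arguments": {
  "targets": [
    [[0.002,0.002,0.01],[0,0,0]],
    [[0.002,0.002,0.03],[0,0,0]],
    [[0.002,0.002,0.05],[0,0,0]],
    [[0.002,0.002,0.065],[0,0,0]],
    [[0.002,0.002,0.075],[0,0,0]],
    [[0.002,0.002,0.08],[0,0,0]],
    [[0.002,0.002,0.084],[0,0,0]],
    [[0.002,0.002,0.086],[0,0,0]]
  ]
}}

```text
t: 11.75
tcp_pos: [0.4485, -0.1493, 0.0843]
ee_rot: [180.0, -0.0, 5.0]
contact_force: [-0.5, -0.8, -0.4]
width: -0.001
```

>>> {"name": "jog_arm", "arguments": {
  "targets": [
    [[0,0,0.002],[0,0,0]],
    [[0,0,0.004],[0,0,0]],
    [[0,0,0.006],[0,0,0]],
    [[0,0,0.008],[0,0,0]]
  ]
}}

```text
t: 12.15
tcp_pos: [0.4485, -0.1493, 0.0764]
ee_rot: [180.0, -0.0, 5.0]
contact_force: [0.1, 0.8, 2.4]
width: 0.002
```

>>> {"name": "jog_arm", "arguments": {
  "targets": [
    [[0,0,0.001],[0,0,0]],
    [[0,0,0.002],[0,0,0]],
    [[0,0,0.002],[0,0,0]]
  ]
}}

```text
t: 12.45
tcp_pos: [0.4486, -0.1493, 0.0743]
ee_rot: [180.0, -0.0, 5.0]
contact_force: [0.7, -0.6, 4.8]
width: 0.002
```

>>> {"name": "jog_arm", "arguments": {
  "targets": [
    [[0,0,0.001],[0,0,0]],
    [[0,0,0.0015],[0,0,0]],
    [[0,0,0.0015],[0,0,0]]
  ]
}}

```text
t: 12.75
tcp_pos: [0.4486, -0.1493, 0.0738]
ee_rot: [180.0, -0.1, 5.0]
contact_force: [-3.4, 0.1, 19.9]
width: -0.001
```

The key is right down on its stop at 20 N. Releasing it and retreating.

>>> {"name": "jog_arm", "arguments": {
  "targets": [
    [[0,0,-0.003],[0,0,0]],
    [[0,0,-0.008],[0,0,0]],
    [[0,0,-0.02],[0,0,0]],
    [[0,0,-0.045],[0,0,0]],
    [[0,0,-0.075],[0,0,0]],
    [[0,0,-0.105],[0,0,0]],
    [[0,0,-0.13],[0,0,0]],
    [[0,0,-0.145],[0,0,0]],
    [[0,0,-0.15],[0,0,0]],
    [[0,0,-0.15],[0,0,0]]
  ]
}}

```text
t: 13.75
tcp_pos: [0.4483, -0.1492, 0.2229]
ee_rot: [180.0, -0.0, 5.0]
contact_force: [-0.4, 1.0, 0.6]
width: -0.0
```

Run:
```python
from h import *
s=get_state(); print({k:np.round(s[k],3) for k in ("t","tcp_pos","contact_force")})
I=[]
for c in ("wrist","scene"):
  p=capture(c); i=cv2.cvtColor(p["img"],cv2.COLOR_RGB2BGR)
  for n in("catch_face","tare_top","power_top","dish_center","vial","rack","jar","beaker"):
    for r in models.spot_point(p,n)[:1]: print(c,n,np.round(r["point"],3),round(r["confidence"],2))
  I.append(i)
a=cv2.resize(I[0],(400,300));b=cv2.resize(I[1][150:260,180:326],(400,301))[:300]
cv2.imwrite("pics/g.png",np.hstack([a,b]))
```

```text
{'t': np.float64(13.75), 'tcp_pos': array([ 0.448, -0.149,  0.223]), 'contact_force': array([-0.374,  1.013,  0.567])}
wrist power_top [ 0.431 -0.035  0.078] 0.56
wrist vial [0.495 0.089 0.001] 0.8
scene catch_face [ 0.563 -0.078  0.158] 0.74
scene tare_top [ 0.444 -0.148  0.078] 0.4
scene power_top [ 0.496  0.086 -0.003] 0.63
scene vial [ 0.496  0.088 -0.002] 0.65
scene rack [ 0.446 -0.523  0.005] 0.84
scene jar [0.395 0.482 0.001] 0.71
scene beaker [ 0.684  0.456 -0.001] 0.94
```

View pics/g.png

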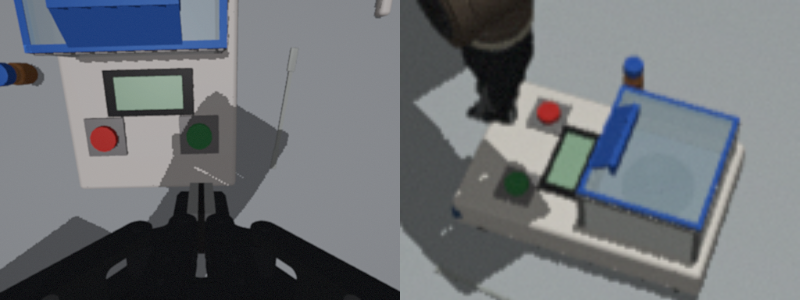

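The lid is flush with the shield's front (right half of the picture, edge at ~580,190). The green key is up (517,184), the red key is untouched, and nothing else has moved. Handing in.

```bash
python3 -c "
from plant import ctrl
print(ctrl.hand_in())"
```

```text
the job is handed in; nothing more can be done
None
```

I pushed the lid shut with the closed fingertips at about 0.1 m/s or slower. It reached its stop at about 17 N. I then pressed the green tare key down to its stop, which read 20 N at z ≈ 0.074, and lifted the arm clear; I handed in at about 14 s.

- **Lid:** after the press it looked flush with the shield's front. The network put the catch face at (0.563, -0.078), about 3 mm from where I expected it when shut, which is within its error.
- **Keys:** the green key looked up again, with its top at about 0.078 m. I never touched the red key.
- **Other things:** the vial, rack, jar and beaker read within about 4 mm of where they started.
- **Arm:** it hung clear at z = 0.22 with no contact force beyond noise.

**Not confirmed:**
- The network did not find the dish through the shut lid, so I could judge it only by eye; no contact came near it.
- I checked the spatula only by eye in the last picture.
- I did not check the tweezers and marker separately at the end, but the arm passed well above them.
- In the last scene picture the network reported the vial's spot as the red key; I took that as a false report, because the wrist view showed the key in place.

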